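# Index the bedside caddy tray to its next stop

### The arm

A 7-joint arm with a two-finger parallel gripper is mounted at the origin on the work surface. World frame = base frame: x ahead of the robot, y to its left, z up, the work surface at z = 0. Lengths are in m, angles in degrees, forces in N, time in s.
With the tool pointing down it reaches from about 0.425 to 0.875 m from the base axis. Payload 9.9 kg.
Tool frame: the origin (TCP) lies midway between the tips of the shut fingers; the grasp point (between the pads) lies 19 mm behind it; y points along the fingers, z is the direction in which the jaws open and shut, and the axes are right-handed (so a half turn about y gives the same grasp; the last joint's range is limited). The gripper opens to 85 mm and grips with 20 to 120 N. Pads are 22 mm wide; open, the fingers measure 114 mm over their backs; the gripper's body (76 mm by 85 mm) begins 54 mm behind the grasp point. The pads swing forward as they close: fully open they stand 13 mm farther back than shut.
Start: joints at [-70.806, 32.985, 1.427, 82.34, -0.859, 64.687, -3.237], TCP at [0.274, 0.617, 0.199] pointing down, gripper open.
Joint ranges: [-157.87, 157.87], [-19.46, 123.44], [-87.15, 90], [11.01, 140.99], [-62.26, 242.26], [9.8, 113.94], [-161.44, 161.44]. Speed limits (degrees/s): [127.2, 127.2, 172.46, 172.46, 180, 180, 180].

### API

Orientations are given as a 3x3 rotation matrix whose columns are the frame's x, y, z axes.
In Python, from plant import state, capture, job_done gives the robot as it stands.
- The arm moves only by the tool apply_moves, never from a script. Its argument "moves" is a list of rows, each a list of 6 numbers: the shift along the world's x, y, z in mm, then the turn, a rotation vector about the world's x, y, z in degrees. A call has 1 to 10 rows; each row shifts and turns the commanded pose from where the row before left it; what a row does not reach is not made up. A row lasts 1/12 s, in which the tool goes at most 41.7 mm and 7.16 degrees, less where a joint would pass 70% of its speed; a pose out of reach is approached as far as the arm can. A call with a gripper value outside its range is refused whole. "fingers" is the closure, from 0 (fully open) to 1 (shut), set as the call begins (left out, the last holds). The fingers move at their own pace and stop on an object; "newtons" is the grip in N (left out, the last holds). Time passes only in rows, so rows that do not move let the fingers close. It gives the time, the measured TCP pose, the force and the opening at its end, in the units of the state.
- state(): the state, without advancing time (a new reading comes with each control period).
- capture(name): name is "scene" or "top"; returns a dict with "img" (480x640x3 uint8, red, green, blue), "z_map" (480x640 float32, m along the optical axis (not along the pixel's ray), 0 where there is no reading), "camera_matrix" (3x3 intrinsics, pixels), "R" (3x3) and "t" (3): a world point X has camera coordinates R X + t. Camera axes: x right, y down, z forward; pixel columns grow to the right and rows downward; lengths in m; the calibration is good to about 2 mm. A picture is of the moment at which its call begins.
- job_done(): hands the job in, once; it reports no verdict.
The state is a dict: "clock": time; "joint_positions": joint angles; "joint_velocities": joint speeds; "joint_efforts": joint torques, N m; "ee_pos": TCP position; "tcp_rot": TCP orientation; "contact_force": force on the tool from outside, world axes, zero at the start; "torque": the same for the moment, N m; "gripper_width": finger opening in m.
Only numpy, scipy, OpenCV 4.12 (cv2) and the standard library are available. Lean on these libraries where they do the work, as an engineer would, in place of code of your own. Each camera call takes 0.05 s, during which the arm holds its last target. There are 200 camera calls.

### The job

The swing tray of the bedside caddy is locked in its swung-out stop. Pull its red spring knob up, turn the tray a little way off its hole towards the shelf and let the knob go so that the pin rides on top of the plate; then take the tray by its brass handle post instead and swing it on, in under the shelf, just until the pin snaps fully home in the very next hole, and let go. Keep the thermometer case lying in the tray and leave the mug and everything else on the nightstand where it is.

Things in the scene. Friction and masses are not known exactly. Their poses are not given: they have to be found in the camera images.
- caddy: Swivel caddy fixed to the nightstand: round wooden foot 184 mm across, 31 mm high; upright post 24 mm across; a steel index plate, an arc 34 mm wide on a 100 mm radius round the post, its top 45 mm above the table, with 16 mm holes for the tray's pin. Origin: on the post's axis at table height, z up. Post and shelf reach 150 mm. In this frame the tray points along (-cos(j-0.65), -sin(j-0.65)), j = joint tray.
- shelf (a point): Centre of the underside of the caddy's fixed wooden shelf (165 x 150 x 12 mm), 135 mm above the table. Its free straight edge runs 140 mm out from the post axis the way the tray points at joint tray = 0.95; the board lies beyond it (larger joint values). The knob passes beneath it, a gripper holding the knob cannot; the handle stays outside. Axes: caddy's.
- tray (a joint): Swing of the tray about the post, rad: 0 = locked in the first hole (start), grows counter-clockwise from above, towards the shelf; range -0.03 to 2. Next hole: somewhere in 1.03 to 1.27, not measured; passed at up to 0.1 m/s at the handle, the pin drops in by itself and stops the tray (play 0.02). A wrong hole follows 0.6 later. Turns with 1 to 3 N at the handle; stays where left.
- plunger (a joint): Height of the spring plunger, m: 0 = pin fully down in a hole, 0.010 = pin riding on the plate between holes, 0.016 = pulled to its limit. The spring pulls down with 4 N at 0, 6 N at 0.010, 7 N at 0.016; below 0.010 the tray is locked. The pin is 12 mm wide: it needs 0.14 rad of turn to stand clear of its hole.
- knob (a point): Centre of the plunger's red knob, an upright cylinder 28 mm across and 30 mm tall, 100 mm from the post axis; 91 mm above the table with the pin down (knob's foot at 76 mm; the 44 mm wide tray arm below it has its top at 62 mm). Rides up and round with the pin. Axes: x from the handle towards the post, z up.
- handle (a point): Grasp point on the tray's handle: an upright brass post 22 mm in diameter, standing 220 mm from the post axis, its top 115 mm above the table, its free part from 57 to 115 mm; this point lies on its axis 95 mm above the table. Axes: x from the handle towards the caddy's post, z up.
- tray_mid (a point): Centre of the tray's inner floor, 56 mm above the table, 170 mm from the post axis. The tray is 60 mm (radially) by 150 mm with a rim up to 70 mm above the table. Axes as handle.
- case: White plastic thermometer case, 30 x 120 x 18 mm, lying loose in the tray, its length across the arm. Origin: centre of its underside; y along its length.
- mug: Blue ceramic mug, 74 mm across, 85 mm tall, standing loose on the caddy's shelf. Origin: centre of its underside.
- canister: Aluminium pill canister, 56 mm across, 70 mm tall, standing beside the caddy. Origin: centre of its underside.
- clip_stand: Plastic clip stand for glasses, base 75 x 60 mm, 97 mm tall. Origin: centre of its underside.
- lotion: Yellow plastic bottle, 54 mm across, 140 mm tall. Origin: centre of its underside.
- massager: Wooden back massager roller, 180 mm long, 40 mm high, lying on the table. Origin: on the table under its middle; x along its length.

How it is judged (in metres and radians):
On the way, in this order (a step that is already met when the one before it is completed fails the run):
1. the knob has been pulled, the tray turned off its first hole, and the knob let go: the pin rides on the plate short of the shelf and the fingers touch nothing (value of joint tray between 0.08 and 0.8 rad and value of joint plunger between 0.0075 and 0.0125 m and contact force between the fingers and anything else below 0.2 N), for 0.2 s.
2. the pin has snapped fully home in the next hole (value of joint tray between 0.95 and 1.35 rad and value of joint plunger below 0.002 m), for 0.2 s.
At the end, for the whole second after the job is handed in: Tray locked in the next hole (tray joint 0.95 to 1.35, pin within 2 mm of fully down) and let go; the case lies flat in the tray, its centre within 35 mm of the tray's; the mug stands upright; mug, canister, clip stand, bottle and massager within 30 mm of where they were (all of step 2 and horizontal distance between case and tray_mid below 0.035 m and angle between case's own z axis and vertical below 0.2 rad and angle between mug's own z axis and vertical below 0.15 rad and distance of each of mug, canister, clip_stand, lotion, massager from where it was at the start of the episode below 0.03 m and contact force between the fingers and anything else below 0.2 N); the robot touches nothing.
It fails at once if the tray is swung past the next hole (value of joint tray above 1.4 rad).
It fails at once if the thermometer case falls out of the tray (horizontal distance between case and tray_mid above 0.06 m).
It fails at once if a bystander is knocked about (distance of any of mug, canister, clip_stand, lotion, massager from where it was at the start of the episode above 0.04 m).
It also fails if it takes over 48 s, if anything falls off the work surface, if the arm or the gripper's body presses on something with over 40 N, if the wrist force passes 120 N, or if a joint passes its speed limit or range.

## Working session

There is one attempt and no reset: what is moved stays moved. The work goes in short steps, Python scripts to look and compute and a tool call to move; the robot and the scene stay as the last step left them, time stands still between calls to the robot, and variables do not carry over. Pictures are saved under pics/ and viewed, about 8 in all and at most 12, crops included, and the job is handed in when it is done.

Besides the shell and the picture viewer there is one more tool, called after "Call:" by a JSON object that holds its "name" and its "arguments", one argument or row to a line. apply_moves: Moves the arm, as the interface text tells. Its arguments: {"type":"object","properties":{"moves":{"type":"array"},"fingers":{"type":"number"},"newtons":{"type":"number"}},"required":["moves"]}

```bash
mkdir -p pics; ls; python3 - <<'E'
from plant import state,capture
import cv2,numpy as np
s=state();print(s)
for n in("scene","top"):
    c=capture(n);cv2.imwrite(f"pics/{n}0.png",c["img"][:,:,::-1]);np.savez(f"{n}0.npz",**c)
    print(n,c["camera_matrix"],c["R"],c["t"])
E
```

```text
pics
{'clock': 0.0, 'joint_positions': array([-70.80608348,  33.03172272,   1.424645  ,  82.38618027,
        -0.85833016,  64.68662324,  -3.2363136 ]), 'joint_velocities': array([ 0.00901071,  0.07413102, -0.03950145, -0.00738459, -0.0928844 ,
        0.06302505,  0.03966762]), 'joint_efforts': array([ 8.39166896e-04, -7.65756798e+01,  2.25002602e+00, -2.85995883e+01,
        1.51371688e-02,  1.23659999e-02, -2.04598160e-05]), 'ee_pos': array([0.27430646, 0.61619818, 0.19805574]), 'tcp_rot': array([[ 9.13595375e-01, -5.61184082e-04,  4.06624120e-01],
       [-4.06624491e-01, -1.54052887e-03,  9.13594084e-01],
       [ 1.13721740e-04, -9.99998656e-01, -1.63561124e-03]]), 'contact_force': array([ 0.42310655, -0.26670597,  0.01733239]), 'torque': array([ 0.02141119,  0.0440463 , -0.01494294]), 'gripper_width': 0.08528647255755321}
scene [[579.90868465   0.         313.20272923]
 [  0.         579.90868465 242.7334942 ]
 [  0.           0.           1.        ]] [[ 0.74202081  0.67036201  0.00446063]
 [ 0.57139076 -0.62896207 -0.52718053]
 [-0.35059623  0.39372769 -0.8497416 ]] [-0.41462351 -0.28528582  1.64030722]
top [[591.28723294   0.         323.44735695]
 [  0.         591.28723294 244.33399819]
 [  0.           0.           1.        ]] [[-0.01527186 -0.99976968  0.01507835]
 [-0.99836416  0.01441594 -0.05532801]
 [ 0.0550979  -0.01589865 -0.99835437]] [-0.01088282  0.60126565  1.62282256]
```

View pics/scene0.png

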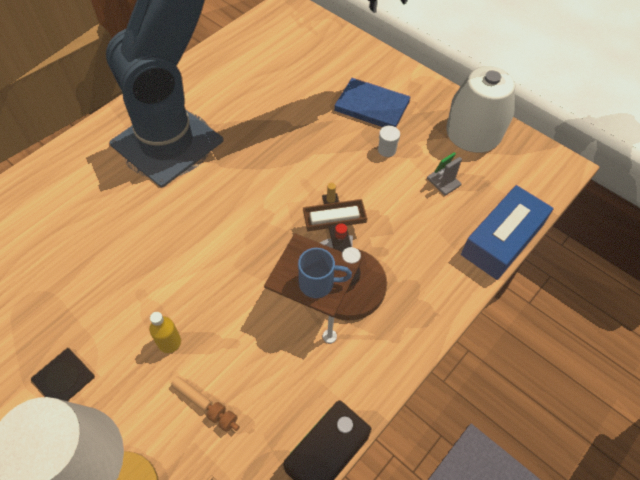

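View pics/top0.png

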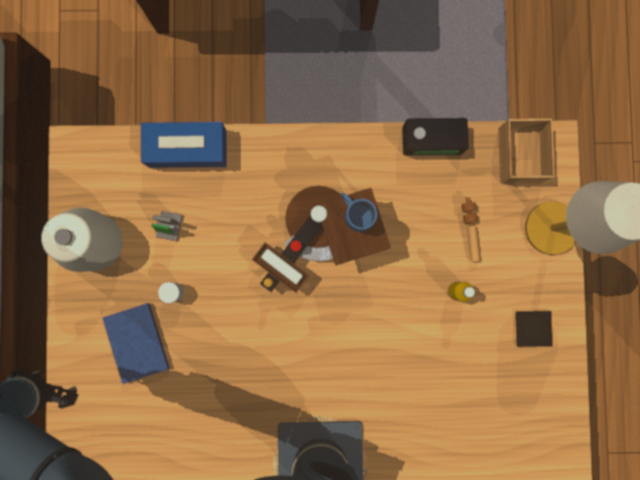

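The scene view shows the caddy in the middle (post cap 351,256; knob 341,231; handle 332,188). In the top view the post cap is at about (318,213), the knob at (296,246), the handle at (268,283), the mug on the shelf at right (361,213) and the canister at (169,293). Next I'll measure these.

```bash
cat > h.py <<'E'
import numpy as np,cv2
def ray(c,u,v,z):
    K,R,t=c["camera_matrix"],c["R"],c["t"]
    d=R.T@np.linalg.inv(K)@np.array([u,v,1.]);o=-R.T@t
    return o+d*(z-o[2])/d[2]
def blob(c,lo,hi,box,z):
    h=cv2.cvtColor(np.ascontiguousarray(c["img"]),cv2.COLOR_RGB2HSV);m=cv2.inRange(h,lo,hi)
    k=np.zeros_like(m);x0,y0,x1,y1=box;k[y0:y1,x0:x1]=255;m&=k
    n,l,s,ce=cv2.connectedComponentsWithStats(m)
    if n<2:return None
    i=1+np.argmax(s[1:,4]);return ce[i],s[i],ray(c,*ce[i],z)
E
python3 - <<'E'
from h import *
for n,bx in(("top",[(280,232,310,258),(255,275,280,295),(308,203,330,224),(255,240,310,295)]),("scene",[(330,220,352,243),(322,180,342,205),(340,245,362,266),(300,200,370,230)])):
    c=np.load(n+"0.npz")
    for nm,lo,hi,b,z in(("knob",(0,170,90),(8,255,255),bx[0],.106),("handle",(15,120,90),(30,255,255),bx[1],.113),("post",(0,0,150),(180,70,255),bx[2],.150),("case",(0,0,150),(180,60,255),bx[3],.074)):
        r=blob(c,lo,hi,b,z)
        if r: 
            u,v=r[0];print(n,nm,r[0].round(1),r[1],r[2].round(4)); 
    im=c["img"][:,:,::-1]
    b=(230,170,410,310) if n=="top" else (250,165,400,350)
    cr=im[b[1]:b[3],b[0]:b[2]];cv2.imwrite(f"pics/{n}_crop.png",cv2.resize(cr,None,fx=4 if n=="top" else 3,fy=4 if n=="top" else 3,interpolation=cv2.INTER_CUBIC))
E
```

```text
top knob [295.5 245.5] [290 240  12  12  98] [0.5942 0.0549 0.106 ]
top handle [265.  285.7] [255 275  25  20 375] [0.4903 0.1351 0.113 ]
top post [318.4 213.1] [311 206  16  16 193] [ 0.6737 -0.0061  0.15  ]
top case [281.3 266.1] [262 250  40  34 485] [0.5414 0.0945 0.074 ]
scene knob [340.8 228. ] [335 223  12  11 100] [0.5964 0.0543 0.106 ]
scene handle [331.7 189.3] [322 180  20  23 376] [0.5092 0.1215 0.113 ]
scene post [351.  254.8] [342 247  19  16 240] [ 0.6762 -0.0071  0.15  ]
scene case [334.1 213.7] [310 206  49  16 503] [0.5444 0.0921 0.074 ]
```

View pics/top_crop.png

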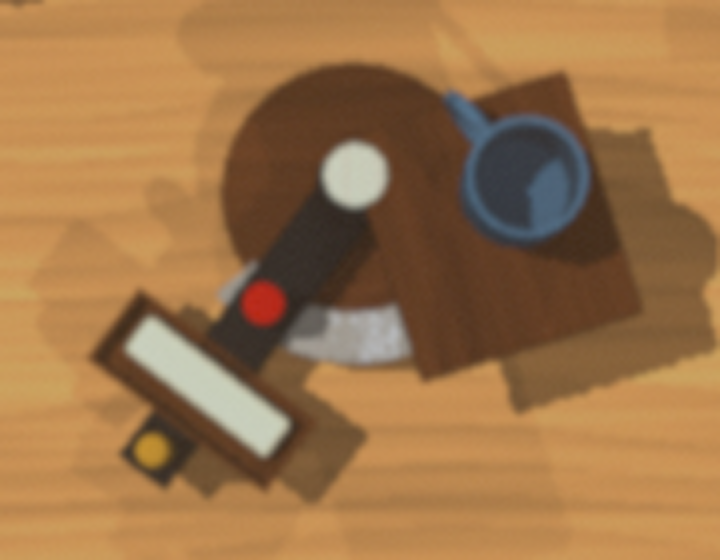

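The top crop shows the knob at (264,303), the handle post at (152,450) and the case lying centred in the tray. The shelf with the mug is on the right. The measured knob–post distance is 0.1006 m (given 0.100), so the post is at (0.675, -0.0065) and the tray points at about 142.7°. I'll go above the knob with the jaws tangential.

Call:
{"name": "apply_moves", "arguments": {
  "moves": [
    [16,-28,0,0,0,-0.7],
    [16,-28,0,0,0,-0.7],
    [16,-28,0,0,0,-0.7],
    [16,-28,0,0,0,-0.7],
    [16,-28,0,0,0,-0.7],
    [16,-28,0,0,0,-0.7],
    [16,-28,0,0,0,-0.7],
    [16,-28,0,0,0,-0.7],
    [16,-28,0,0,0,-0.7],
    [16,-28,0,0,0,-0.7]
  ],
  "fingers": 0,
  "newtons": 40
}}

```text
clock: 0.93
ee_pos: [0.4349, 0.3351, 0.1987]
tcp_rot: [[0.857, -0.0, 0.515], [-0.515, -0.0, 0.857], [-0.0, -1.0, -0.0]]
contact_force: [-0.2, 0.1, 0.2]
gripper_width: 0.0855
```

Call:
{"name": "apply_moves", "arguments": {
  "moves": [
    [16,-28,0,0,0,-0.7],
    [16,-28,0,0,0,-0.7],
    [16,-28,0,0,0,-0.7],
    [16,-28,0,0,0,-0.7],
    [16,-28,0,0,0,-0.7],
    [16,-28,0,0,0,-0.7],
    [16,-28,0,0,0,-0.7],
    [16,-28,0,0,0,-0.7],
    [16,-28,0,0,0,-0.7],
    [16,-28,0,0,0,0]
  ]
}}

```text
clock: 1.77
ee_pos: [0.5948, 0.0552, 0.1986]
tcp_rot: [[0.795, -0.001, 0.606], [-0.606, -0.0, 0.795], [-0.001, -1.0, -0.0]]
contact_force: [-0.2, 0.2, -0.5]
gripper_width: 0.0855
```

```bash
python3 - <<'E'
from plant import state,capture
import cv2,numpy as np
s=state();print(s["clock"],s["ee_pos"],s["tcp_rot"].round(3),s["joint_positions"],s["contact_force"])
c=capture("scene");np.savez("s1.npz",**c);cr=c["img"][130:330,230:430,::-1];cv2.imwrite("pics/s1.png",cv2.resize(cr,None,fx=3,fy=3,interpolation=cv2.INTER_CUBIC))
E
```

```text
1.7667 [0.59480464 0.0552303  0.19859698] [[ 0.795 -0.001  0.606]
 [-0.606 -0.     0.795]
 [-0.001 -1.    -0.   ]] [-16.18944602  26.63207043   9.81806315  94.87690589  -5.12108708
  58.9676409   47.92219715] [-0.19631806  0.24225829 -0.45544064]
```

View pics/s1.png

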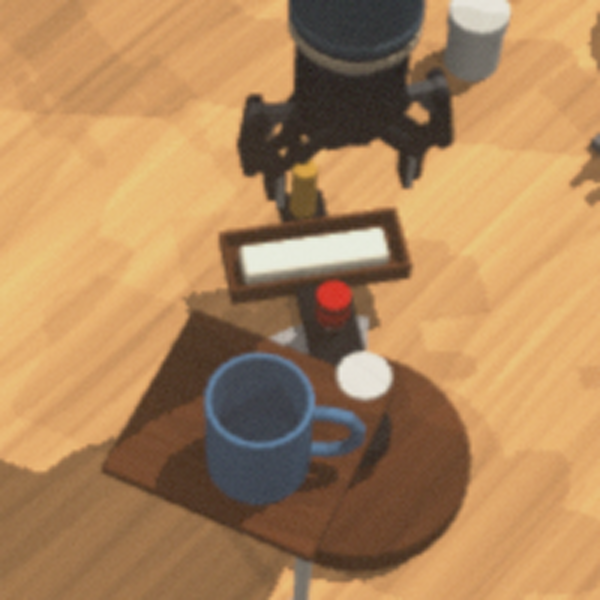

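The gripper hangs above the knob with its tips at about (275,195) and (407,180) in the crop, straddling the arm line. Descending now.

Call:
{"name": "apply_moves", "arguments": {
  "moves": [
    [0,0,-20,0,0,0],
    [0,0,-20,0,0,0],
    [0,0,-20,0,0,0],
    [0,0,-20,0,0,0],
    [0,0,-15,0,0,0],
    [0,0,-12,0,0,0],
    [0,0,-10,0,0,0],
    [0,0,-7,0,0,0],
    [0,0,0,0,0,0]
  ]
}}

```text
clock: 2.57
ee_pos: [0.5936, 0.0567, 0.0735]
tcp_rot: [[0.796, -0.002, 0.606], [-0.606, -0.0, 0.796], [-0.002, -1.0, -0.002]]
contact_force: [-0.6, 0.4, -0.0]
gripper_width: 0.0854
```

Call:
{"name": "apply_moves", "arguments": {
  "moves": [
    [0,0,0,0,0,0],
    [0,0,0,0,0,0],
    [0,0,0,0,0,0],
    [0,0,0,0,0,0],
    [0,0,0,0,0,0],
    [0,0,0,0,0,0],
    [0,0,0,0,0,0],
    [0,0,0,0,0,0]
  ],
  "fingers": 1,
  "newtons": 40
}}

```text
clock: 3.23
ee_pos: [0.5945, 0.0567, 0.075]
tcp_rot: [[0.796, 0.0, 0.606], [-0.606, -0.0, 0.796], [0.0, -1.0, 0.0]]
contact_force: [-0.2, 0.8, -0.7]
gripper_width: -0.0001
```

The jaws shut fully, so they missed the knob. Looking.

```bash
python3 - <<'E'
from plant import state,capture
from h import *
s=state();print(s["ee_pos"],s["gripper_width"],s["contact_force"])
a=[]
for n,b in(("scene",(265,150,400,285)),("top",(240,190,375,325))):
    c=capture(n);np.savez(n+"2.npz",**c);cr=c["img"][b[1]:b[3],b[0]:b[2],::-1];a.append(cv2.resize(cr,(400,400),interpolation=cv2.INTER_CUBIC))
    r=blob(c,(0,170,90),(8,255,255),b,.106);print(r)
    p=c["R"]@s["ee_pos"]+c["t"];p=c["camera_matrix"]@p;print("tcp px",p[:2]/p[2])
cv2.imwrite("pics/m2.png",np.hstack(a))
E
```

```text
[0.59450387 0.05666599 0.07495905] -9.326954882241531e-05 [-0.15213616  0.80182441 -0.72506974]
(array([339.95652174, 231.43478261]), array([336, 229,  10,   5,  23], dtype=int32), array([0.60118297, 0.04577726, 0.106     ]))
tcp px [340.24103425 234.07984666]
None
tcp px [295.19571267 245.98223023]
```

View pics/m2.png

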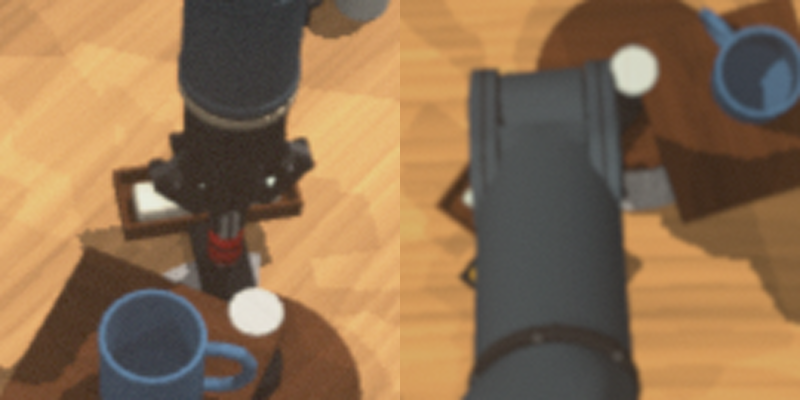

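The scene crop shows the shut fingertips at about (228,225), just above or behind the red knob at (225,245). I'll use the depth map to tell which.

```bash
python3 - <<'E'
from h import *
for f in("scene0","scene2"):
    c=np.load(f+".npz");K,R,t=c["camera_matrix"],c["R"],c["t"];im=c["img"];z=c["z_map"]
    for v in range(214,244,2):
        d=z[v,340];p=R.T@(np.linalg.inv(K)@[340,v,1]*d-t);print(f,v,im[v,340],p.round(3))
E
```

```text
scene0 214 [225 228 214] [0.552 0.105 0.067]
scene0 216 [225 226 207] [0.558 0.099 0.07 ]
scene0 218 [154 146 126] [0.56  0.097 0.065]
scene0 220 [113  99  83] [0.562 0.094 0.062]
scene0 222 [94 63 44] [0.569 0.086 0.068]
scene0 224 [181  51  33] [0.589 0.059 0.11 ]
scene0 226 [202  53  42] [0.592 0.056 0.109]
scene0 228 [202  58  45] [0.597 0.051 0.11 ]
scene0 230 [199  52  35] [0.599 0.049 0.106]
scene0 232 [179  51  42] [0.601 0.046 0.104]
scene0 234 [92 51 42] [0.602 0.046 0.096]
scene0 236 [102  47  36] [0.602 0.047 0.086]
scene0 238 [82 48 39] [0.605 0.043 0.085]
scene0 240 [66 50 42] [0.601 0.049 0.065]
scene0 242 [59 52 40] [0.603 0.046 0.061]
scene2 214 [53 44 33] [0.602 0.04  0.185]
scene2 216 [60 47 36] [0.603 0.04  0.178]
scene2 218 [58 46 42] [0.6   0.044 0.163]
scene2 220 [61 49 39] [0.602 0.042 0.159]
scene2 222 [70 63 53] [0.6   0.044 0.147]
scene2 224 [91 82 77] [0.601 0.045 0.138]
scene2 226 [93 86 77] [0.602 0.044 0.132]
scene2 228 [96 89 79] [0.6   0.046 0.119]
scene2 230 [104  73  64] [0.599 0.049 0.107]
scene2 232 [127  47  39] [0.603 0.044 0.107]
scene2 234 [87 46 37] [0.602 0.046 0.096]
scene2 236 [106  47  39] [0.602 0.046 0.087]
scene2 238 [78 41 30] [0.603 0.045 0.08 ]
scene2 240 [64 49 42] [0.601 0.049 0.064]
scene2 242 [57 47 40] [0.604 0.046 0.062]
```

```bash
python3 - <<'E'
from h import *
c=np.load("scene2.npz");K,R,t=c["camera_matrix"],c["R"],c["t"];im=c["img"];z=c["z_map"]
for v in(226,235,238):
  for u in range(324,358,2):
    d=z[v,u];p=R.T@(np.linalg.inv(K)@[u,v,1]*d-t);print(v,u,im[v,u],p.round(3))
cv2.imwrite("pics/z2.png",cv2.resize(im[190:260,300:380,::-1],None,fx=8,fy=8,interpolation=cv2.INTER_CUBIC))
E
```

```text
226 324 [70 50 36] [0.543 0.056 0.059]
226 326 [70 51 35] [0.549 0.057 0.063]
226 328 [65 50 39] [0.551 0.062 0.06 ]
226 330 [58 47 41] [0.558 0.061 0.068]
226 332 [62 54 46] [0.559 0.068 0.06 ]
226 334 [63 52 45] [0.563 0.071 0.063]
226 336 [66 50 45] [0.59  0.044 0.12 ]
226 338 [63 54 44] [0.595 0.045 0.123]
226 340 [93 86 77] [0.602 0.044 0.132]
226 342 [73 63 57] [0.602 0.05  0.125]
226 344 [93 85 77] [0.606 0.053 0.126]
226 346 [71 56 47] [0.605 0.062 0.114]
226 348 [114  86  57] [0.565 0.126 0.003]
226 350 [123  92  60] [0.569 0.13  0.002]
226 352 [146 109  72] [0.573 0.133 0.002]
226 354 [214 157 101] [ 0.576  0.138 -0.   ]
226 356 [215 158 103] [0.58  0.141 0.   ]
235 324 [137 102  67] [0.537 0.065 0.001]
235 326 [131  99  66] [0.541 0.068 0.002]
235 328 [114  86  57] [ 0.544  0.073 -0.002]
235 330 [75 58 44] [0.57  0.049 0.054]
235 332 [61 53 48] [0.575 0.05  0.058]
235 334 [65 49 41] [0.58  0.051 0.061]
235 336 [95 45 36] [0.592 0.043 0.084]
235 338 [102  47  37] [0.6   0.041 0.095]
235 340 [98 44 35] [0.602 0.046 0.091]
235 342 [100  48  38] [0.606 0.048 0.093]
235 344 [99
[... 269 characters left out ...]
2  -0.   ]
238 324 [137 102  69] [0.543 0.058 0.   ]
238 326 [139 106  75] [0.548 0.061 0.003]
238 328 [113  93  73] [ 0.55   0.066 -0.001]
238 330 [94 81 74] [0.574 0.044 0.05 ]
238 332 [56 47 38] [0.583 0.041 0.063]
238 334 [58 47 41] [0.585 0.046 0.06 ]
238 336 [64 47 36] [0.589 0.048 0.061]
238 338 [86 46 38] [0.6   0.041 0.081]
238 340 [78 41 30] [0.603 0.045 0.08 ]
238 342 [85 43 33] [0.609 0.046 0.085]
238 344 [76 50 41] [0.61  0.053 0.078]
238 346 [62 50 46] [0.608 0.063 0.065]
238 348 [71 61 55] [0.611 0.067 0.063]
238 350 [167 158 153] [0.609 0.079 0.047]
238 352 [159 146 134] [0.612 0.082 0.046]
238 354 [127  94  64] [0.6   0.109 0.001]
238 356 [170 124  81] [ 0.603  0.114 -0.001]
```

View pics/z2.png

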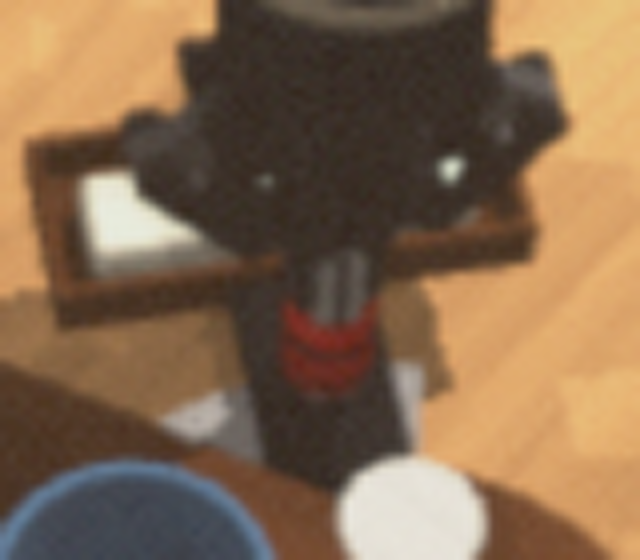

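The zoom shows the two pads touching each other and ending right at the knob's top edge, around (340,325). Either they closed above the knob or the reported height is off. I'll check the tip height in the earlier view by depth.

```bash
python3 - <<'E'
from h import *
c=np.load("s1.npz");K,R,t=c["camera_matrix"],c["R"],c["t"];z=c["z_map"]
for u0,v0 in((321,194),(366,188)):
  for v in range(v0-12,v0+8,2):
    o=[]
    for u in range(u0-4,u0+5,2):
      d=z[v,u];p=R.T@(np.linalg.inv(K)@[u,v,1]*d-t)
      o.append(tuple(p.round(3)) if p[2]>.13 else '-')
    print(u0,v,o)
ax=np.array([.606,.795,0])
for s in(-1,1):
  p=K@(R@(np.array([.5948,.0552,.2116])+s*ax*.0427)+t);print("expected tip",p[:2]/p[2])
E
```

```text
321 182 [(np.float64(0.567), np.float64(0.0), np.float64(0.307)), (np.float64(0.564), np.float64(0.01), np.float64(0.296)), (np.float64(0.568), np.float64(0.012), np.float64(0.297)), (np.float64(0.572), np.float64(0.013), np.float64(0.3)), (np.float64(0.578), np.float64(0.012), np.float64(0.306))]
321 184 [(np.float64(0.564), np.float64(0.003), np.float64(0.296)), (np.float64(0.567), np.float64(0.006), np.float64(0.295)), (np.float64(0.568), np.float64(0.011), np.float64(0.292)), (np.float64(0.576), np.float64(0.009), np.float64(0.3)), (np.float64(0.578), np.float64(0.012), np.float64(0.299))]
321 186 [(np.float64(0.564), np.float64(0.003), np.float64(0.289)), (np.float64(0.567), np.float64(0.007), np.float64(0.287)), (np.float64(0.574), np.float64(0.005), np.float64(0.295)), (np.float64(0.576), np.float64(0.009), np.float64(0.294)), (np.float64(0.578), np.float64(0.013), np.float64(0.291))]
321 188 ['-', (np.float64(0.567), np.float64(0.007), np.float64(0.281)), (np.float64(0.573), np.float64(0.006), np.float64(0.288)), (np.float64(0.577), np.float64(0.009), np.float64(0.288)), (np.
[... 2831 characters left out ...]
t64(0.634), np.float64(0.095), np.float64(0.262))]
366 188 ['-', (np.float64(0.624), np.float64(0.088), np.float64(0.253)), (np.float64(0.631), np.float64(0.085), np.float64(0.262)), (np.float64(0.632), np.float64(0.091), np.float64(0.257)), (np.float64(0.635), np.float64(0.095), np.float64(0.255))]
366 190 ['-', (np.float64(0.625), np.float64(0.087), np.float64(0.247)), (np.float64(0.631), np.float64(0.086), np.float64(0.253)), '-', '-']
366 192 ['-', (np.float64(0.628), np.float64(0.085), np.float64(0.245)), (np.float64(0.633), np.float64(0.085), np.float64(0.249)), '-', '-']
366 194 ['-', '-', '-', '-', '-']
expected tip [323.58254609 203.84454573]
expected tip [361.59011391 198.14734107]
```

The earlier view gives open tips at z≈0.247 where 0.212 was expected, and the shut tips now sit at about 0.107 where 0.075 is reported. The real tips are therefore about 32 mm higher than `ee_pos` says. The horizontal position agrees. I'll open and descend 32 mm further.

Call:
{"name": "apply_moves", "arguments": {
  "moves": [
    [0,0,5,0,0,0],
    [0,0,0,0,0,0],
    [0,0,0,0,0,0],
    [0,0,0,0,0,0],
    [0,0,0,0,0,0],
    [0,0,0,0,0,0],
    [0,0,0,0,0,0]
  ],
  "fingers": 0
}}

```text
clock: 3.92
ee_pos: [0.5945, 0.0566, 0.0798]
tcp_rot: [[0.796, -0.0, 0.606], [-0.606, -0.0, 0.796], [-0.0, -1.0, -0.0]]
contact_force: [-0.8, -0.2, 0.6]
gripper_width: 0.0834
```

Call:
{"name": "apply_moves", "arguments": {
  "moves": [
    [0,-1,-8,0,0,0],
    [0,-1,-8,0,0,0],
    [0,0,-8,0,0,0],
    [0,0,-6,0,0,0],
    [0,0,-4,0,0,0],
    [0,0,-2,0,0,0],
    [0,0,0,0,0,0]
  ]
}}

```text
clock: 4.5
ee_pos: [0.5942, 0.0547, 0.0432]
tcp_rot: [[0.796, -0.001, 0.606], [-0.606, -0.0, 0.796], [-0.001, -1.0, -0.001]]
contact_force: [0.5, 0.2, -0.1]
gripper_width: 0.0855
```

Call:
{"name": "apply_moves", "arguments": {
  "moves": [
    [0,0,0,0,0,0],
    [0,0,0,0,0,0],
    [0,0,0,0,0,0],
    [0,0,0,0,0,0],
    [0,0,0,0,0,0],
    [0,0,0,0,0,0],
    [0,0,0,0,0,0]
  ],
  "fingers": 1,
  "newtons": 40
}}

```text
clock: 5.08
ee_pos: [0.5948, 0.055, 0.0443]
tcp_rot: [[0.796, 0.001, 0.606], [-0.606, 0.0, 0.796], [0.0, -1.0, 0.001]]
contact_force: [-0.4, 1.5, 5.2]
gripper_width: 0.0269
```

The knob is gripped at 27 mm opening. Pulling it up.

Call:
{"name": "apply_moves", "arguments": {
  "moves": [
    [0,0,3,0,0,0],
    [0,0,3,0,0,0],
    [0,0,3,0,0,0],
    [0,0,3,0,0,0],
    [0,0,2,0,0,0],
    [0,0,0,0,0,0],
    [0,0,0,0,0,0]
  ]
}}

```text
clock: 5.67
ee_pos: [0.5946, 0.0546, 0.0579]
tcp_rot: [[0.796, 0.0, 0.606], [-0.606, -0.0, 0.796], [0.0, -1.0, 0.0]]
contact_force: [3.5, -0.1, -7.1]
gripper_width: 0.0269
```

Call:
{"name": "apply_moves", "arguments": {
  "moves": [
    [-1.6,-2.3,0,0,0,1.6],
    [-1.6,-2.3,0,0,0,1.6],
    [-1.5,-2.3,0,0,0,1.6],
    [-1.5,-2.3,0,0,0,1.6],
    [-1.3,-2.4,0,0,0,1.6],
    [-1.3,-2.4,0,0,0,1.6],
    [-1.3,-2.4,0,0,0,1.6],
    [-1.2,-2.5,0,0,0,1.6],
    [-1.2,-2.6,0,0,0,1.6],
    [0,0,0,0,0,0]
  ]
}}

```text
clock: 6.5
ee_pos: [0.582, 0.0323, 0.058]
tcp_rot: [[0.922, 0.0, 0.387], [-0.387, -0.0, 0.922], [0.001, -1.0, -0.0]]
contact_force: [5.3, 0.2, -7.3]
gripper_width: 0.0266
```

The force is still −7.3 N and the tray is turned to about 0.257 rad. I'll lower the pin onto the plate, open partly and wait, then lift clear.

Call:
{"name": "apply_moves", "arguments": {
  "moves": [
    [0,0,-2,0,0,0],
    [0,0,-2,0,0,0],
    [0,0,0,0,0,0]
  ]
}}

```text
clock: 6.75
ee_pos: [0.5822, 0.0327, 0.0544]
tcp_rot: [[0.921, 0.001, 0.389], [-0.389, -0.0, 0.921], [0.001, -1.0, -0.0]]
contact_force: [3.4, -1.2, 0.2]
gripper_width: 0.0271
```

Call:
{"name": "apply_moves", "arguments": {
  "moves": [
    [0,0,0,0,0,0],
    [0,0,0,0,0,0],
    [0,0,0,0,0,0],
    [0,0,0,0,0,0],
    [0,0,0,0,0,0],
    [0,0,0,0,0,0]
  ],
  "fingers": 0.35
}}

```text
clock: 7.25
ee_pos: [0.5818, 0.0332, 0.0538]
tcp_rot: [[0.921, -0.0, 0.389], [-0.389, -0.0, 0.921], [-0.0, -1.0, -0.0]]
contact_force: [0.5, 0.0, -0.7]
gripper_width: 0.0554
```

Call:
{"name": "apply_moves", "arguments": {
  "moves": [
    [0,0,10,0,0,0],
    [0,0,20,0,0,0],
    [0,0,20,0,0,0],
    [0,0,20,0,0,0],
    [0,0,20,0,0,0],
    [0,0,0,0,0,0]
  ]
}}

```text
clock: 7.75
ee_pos: [0.5842, 0.0332, 0.1485]
tcp_rot: [[0.921, 0.006, 0.389], [-0.389, 0.001, 0.921], [0.005, -1.0, 0.003]]
contact_force: [1.4, 0.3, 0.2]
gripper_width: 0.0557
```

```bash
cat > look.py <<'E'
from plant import state,capture
from h import *
import sys
c=capture("scene");np.savez("l.npz",**c);K,R,t=c["camera_matrix"],c["R"],c["t"]
h=cv2.cvtColor(np.ascontiguousarray(c["img"]),cv2.COLOR_RGB2HSV)
r=blob(c,(0,150,110),(8,255,255),(290,190,360,270),.116);print("knob top ray z.116",r)
m=cv2.inRange(h,(0,150,60),(8,255,255));m[:190]=0;m[270:]=0;m[:,:290]=0;m[:,370:]=0
ys,xs=np.nonzero(m);P=np.array([R.T@(np.linalg.inv(K)@[x,y,1]*c["z_map"][y,x]-t) for x,y in zip(xs,ys)])
if len(P):print("knob depth pts z pct",np.percentile(P[:,2],[50,80,90,95]).round(4))
cv2.imwrite(f"pics/{sys.argv[1]}.png",cv2.resize(c["img"][140:290,260:410,::-1],None,fx=4,fy=4,interpolation=cv2.INTER_CUBIC))
E
python3 look.py l1
```

```text
knob top ray z.116 (array([329.98019802, 228.59405941]), array([324, 224,  12,  11, 101], dtype=int32), array([0.58276014, 0.03092585, 0.116     ]))
knob depth pts z pct [0.1144 0.1167 0.118  0.1192]
```

View pics/l1.png

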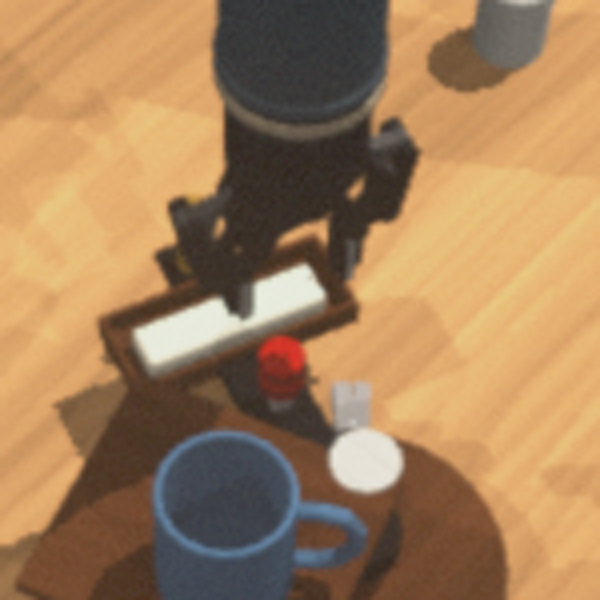

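The knob rides raised (stem visible under the knob at 283,375 in the crop; top at z≈0.116), and the case is still in the tray at j≈0.26. The handle should be at about (0.472, 0.077), so I'll go there.

Call:
{"name": "apply_moves", "arguments": {
  "moves": [
    [-19,7.3,0,0,0,0],
    [-19,7.3,0,0,0,0],
    [-19,7.3,0,0,0,0],
    [-19,7.3,0,0,0,0],
    [-19,7.3,0,0,0,0],
    [-16,7.5,0,0,0,0],
    [0,0,0,0,0,0]
  ],
  "fingers": 0
}}

```text
clock: 8.38
ee_pos: [0.4673, 0.0784, 0.1435]
tcp_rot: [[0.922, -0.003, 0.387], [-0.387, 0.0, 0.922], [-0.003, -1.0, -0.001]]
contact_force: [-1.0, 0.4, 1.3]
gripper_width: 0.0856
```

Call:
{"name": "apply_moves", "arguments": {
  "moves": [
    [0,0,-20,0,0,0],
    [0,0,-20,0,0,0],
    [0,0,-20,0,0,0],
    [0,0,-18,0,0,0],
    [0,0,-12,0,0,0],
    [0,0,-8,0,0,0],
    [0,0,-5,0,0,0],
    [0,0,-2,0,0,0],
    [0,0,0,0,0,0]
  ]
}}

```text
clock: 9.13
ee_pos: [0.4711, 0.0771, 0.0388]
tcp_rot: [[0.921, -0.0, 0.389], [-0.389, -0.0, 0.921], [-0.0, -1.0, -0.0]]
contact_force: [0.2, -0.3, 0.0]
gripper_width: 0.0849
```

Call:
{"name": "apply_moves", "arguments": {
  "moves": [
    [0,0,5,0,0,0],
    [0,0,0,0,0,0],
    [0,0,0,0,0,0],
    [0,0,0,0,0,0],
    [0,0,0,0,0,0],
    [0,0,0,0,0,0],
    [0,0,0,0,0,0],
    [0,0,0,0,0,0]
  ],
  "fingers": 1,
  "newtons": 30
}}

```text
clock: 9.8
ee_pos: [0.4711, 0.0773, 0.0442]
tcp_rot: [[0.921, 0.0, 0.389], [-0.389, 0.0, 0.921], [0.0, -1.0, 0.0]]
contact_force: [-1.3, -0.3, 5.4]
gripper_width: 0.0213
```

```bash
python3 - <<'E'
import numpy as np
P=np.array([.675,-.0065]);a=np.radians(157.6);p=lambda j:P+.22*np.array([np.cos(np.radians(142.7)+j),np.sin(np.radians(142.7)+j)])
for j in np.arange(.26,1.34,.03):print(round(j,3),(p(j)*1000).round(1),((p(j+.03)-p(j))*1000).round(1))
E
```

```text
0.26 [471.6  77.3] [-2.4 -6.1]
0.29 [469.2  71.2] [-2.2 -6.2]
0.32 [466.9  65. ] [-2.1 -6.3]
0.35 [464.9  58.7] [-1.9 -6.3]
0.38 [463.   52.4] [-1.7 -6.4]
0.41 [461.4  46. ] [-1.5 -6.4]
0.44 [459.9  39.6] [-1.3 -6.5]
0.47 [458.6  33.1] [-1.1 -6.5]
0.5 [457.5  26.6] [-0.9 -6.5]
0.53 [456.6  20.1] [-0.7 -6.6]
0.56 [455.9  13.5] [-0.5 -6.6]
0.59 [455.4   6.9] [-0.3 -6.6]
0.62 [4.551e+02 3.000e-01] [-0.1 -6.6]
0.65 [455.   -6.3] [ 0.1 -6.6]
0.68 [455.1 -12.9] [ 0.3 -6.6]
0.71 [455.4 -19.5] [ 0.5 -6.6]
0.74 [455.9 -26.1] [ 0.7 -6.6]
0.77 [456.6 -32.6] [ 0.9 -6.5]
0.8 [457.4 -39.2] [ 1.1 -6.5]
0.83 [458.5 -45.7] [ 1.3 -6.5]
0.86 [459.8 -52.1] [ 1.5 -6.4]
0.89 [461.3 -58.6] [ 1.7 -6.4]
0.92 [462.9 -65. ] [ 1.8 -6.3]
0.95 [464.8 -71.3] [ 2.  -6.3]
0.98 [466.8 -77.6] [ 2.2 -6.2]
1.01 [469.  -83.8] [ 2.4 -6.1]
1.04 [471.4 -89.9] [ 2.6 -6.1]
1.07 [474. -96.] [ 2.8 -6. ]
1.1 [ 476.8 -102. ] [ 3.  -5.9]
1.13 [ 479.8 -107.9] [ 3.1 -5.8]
1.16 [ 482.9 -113.7] [ 3.3 -5.7]
1.19 [ 486.2 -119.4] [ 3.5 -5.6]
1.22 [ 489.7 -125. ] [ 3.6 -5.5]
1.25 [ 493.3 -130.5] [ 3.8 -5.4]
1.28 [ 497.1 -135.9] [ 4.  -5.3]
1.31 [ 501.1 -141.2] [ 4.1 -5.2]
1.34 [ 505.2 -146.4] [ 4.3 -5. ]
```

The handle is gripped at 21 mm, exactly where predicted. Swinging at about 0.08 m/s along the arc.

Call:
{"name": "apply_moves", "arguments": {
  "moves": [
    [-1.2,-3,0,0,0,0.9],
    [-1.2,-3.1,0,0,0,0.9],
    [-2.2,-6.2,0,0,0,1.7],
    [-2.1,-6.3,0,0,0,1.7],
    [-1.9,-6.3,0,0,0,1.7],
    [-1.7,-6.4,0,0,0,1.7],
    [-1.5,-6.4,0,0,0,1.7],
    [-1.3,-6.5,0,0,0,1.7],
    [-1.1,-6.5,0,0,0,1.7],
    [-0.9,-6.5,0,0,0,1.7]
  ]
}}

```text
clock: 10.63
ee_pos: [0.4567, 0.0201, 0.0442]
tcp_rot: [[0.992, 0.002, 0.129], [-0.129, 0.001, 0.992], [0.002, -1.0, 0.001]]
contact_force: [1.4, 1.9, 3.0]
gripper_width: 0.0214
```

Call:
{"name": "apply_moves", "arguments": {
  "moves": [
    [-0.7,-6.6,0,0,0,1.7],
    [-0.5,-6.6,0,0,0,1.7],
    [-0.3,-6.6,0,0,0,1.7],
    [-0.1,-6.6,0,0,0,1.7],
    [0.1,-6.6,0,0,0,1.7],
    [0.3,-6.6,0,0,0,1.7],
    [0.5,-6.6,0,0,0,1.7],
    [0.7,-6.6,0,0,0,1.7],
    [0.9,-6.5,0,0,0,1.7]
  ]
}}

```text
clock: 11.38
ee_pos: [0.458, -0.039, 0.0442]
tcp_rot: [[0.99, 0.002, -0.138], [0.138, 0.001, 0.99], [0.002, -1.0, 0.0]]
contact_force: [2.6, 2.8, 2.6]
gripper_width: 0.0214
```

Tracking matches the plan (j≈0.80, drag force about 3 N). Continuing to about 1.01, then in short calls.

Call:
{"name": "apply_moves", "arguments": {
  "moves": [
    [1.1,-6.5,0,0,0,1.7],
    [1.3,-6.5,0,0,0,1.7],
    [1.5,-6.4,0,0,0,1.7],
    [1.7,-6.4,0,0,0,1.7],
    [1.8,-6.3,0,0,0,1.7],
    [2,-6.3,0,0,0,1.7],
    [2.2,-6.2,0,0,0,1.7]
  ]
}}

```text
clock: 11.97
ee_pos: [0.4698, -0.0834, 0.0443]
tcp_rot: [[0.941, 0.002, -0.34], [0.34, 0.001, 0.941], [0.003, -1.0, -0.0]]
contact_force: [4.4, 3.6, 1.0]
gripper_width: 0.021
```

Call:
{"name": "apply_moves", "arguments": {
  "moves": [
    [1.2,-3,0,0,0,0.9],
    [1.2,-3.1,0,0,0,0.9],
    [1.3,-3,0,0,0,0.9]
  ]
}}

```text
clock: 12.22
ee_pos: [0.4735, -0.0924, 0.0442]
tcp_rot: [[0.924, 0.002, -0.382], [0.382, 0.001, 0.924], [0.002, -1.0, -0.0]]
contact_force: [4.1, 4.3, 1.6]
gripper_width: 0.0213
```

Call:
{"name": "apply_moves", "arguments": {
  "moves": [
    [1.3,-3,0,0,0,0.9],
    [1.4,-3,0,0,0,0.9],
    [1.4,-3,0,0,0,0.9]
  ]
}}

```text
clock: 12.47
ee_pos: [0.4776, -0.1013, 0.0442]
tcp_rot: [[0.905, 0.002, -0.425], [0.425, 0.001, 0.905], [0.002, -1.0, -0.0]]
contact_force: [4.2, 3.4, 2.6]
gripper_width: 0.0211
```

Call:
{"name": "apply_moves", "arguments": {
  "moves": [
    [1.5,-3,0,0,0,0.9],
    [1.5,-2.9,0,0,0,0.9]
  ]
}}

```text
clock: 12.63
ee_pos: [0.4808, -0.1074, 0.0443]
tcp_rot: [[0.891, 0.003, -0.454], [0.454, 0.001, 0.891], [0.003, -1.0, -0.001]]
contact_force: [4.8, 2.7, 1.0]
gripper_width: 0.0214
```

Call:
{"name": "apply_moves", "arguments": {
  "moves": [
    [1.5,-2.9,0,0,0,0.9],
    [1.6,-2.9,0,0,0,0.9]
  ]
}}

```text
clock: 12.8
ee_pos: [0.4826, -0.1111, 0.0441]
tcp_rot: [[0.876, 0.0, -0.482], [0.482, 0.003, 0.876], [0.002, -1.0, 0.002]]
contact_force: [-3.3, 17.5, 10.3]
gripper_width: 0.0214
```

The force jumped to 17.5 N and the motion stopped at j≈1.15, so the pin probably snapped in. Easing back by the overshoot and checking.

Call:
{"name": "apply_moves", "arguments": {
  "moves": [
    [-1.2,2.2,0,0,0,0],
    [0,0,0,0,0,0],
    [0,0,0,0,0,0]
  ]
}}

```text
clock: 13.05
ee_pos: [0.4816, -0.1095, 0.0442]
tcp_rot: [[0.876, 0.001, -0.482], [0.482, 0.002, 0.876], [0.002, -1.0, 0.001]]
contact_force: [0.5, 8.0, 5.7]
gripper_width: 0.0212
```

```bash
python3 look.py l2
```

```text
knob top ray z.116 None
```

View pics/l2.png

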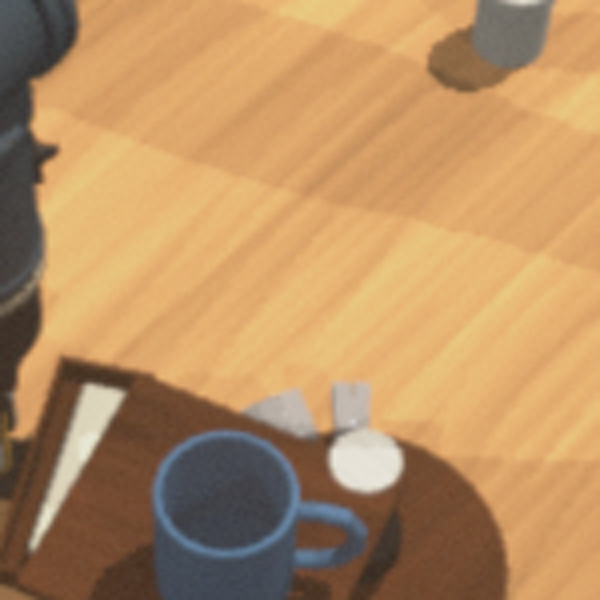

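The knob is hidden under the shelf, the case is still in the tray and the mug hasn't moved. I'll test the lock by pulling back a little.

Call:
{"name": "apply_moves", "arguments": {
  "moves": [
    [-1.4,2.6,0,0,0,0],
    [-1.4,2.6,0,0,0,0],
    [0,0,0,0,0,0]
  ]
}}

```text
clock: 13.35
ee_pos: [0.4795, -0.1057, 0.0442]
tcp_rot: [[0.877, 0.002, -0.48], [0.48, 0.0, 0.877], [0.002, -1.0, -0.001]]
contact_force: [5.3, 2.3, 1.4]
gripper_width: 0.0212
```

Call:
{"name": "apply_moves", "arguments": {
  "moves": [
    [-1,1.8,0,0,0,0],
    [0,0,0,0,0,0]
  ]
}}

```text
clock: 13.52
ee_pos: [0.4787, -0.1042, 0.0442]
tcp_rot: [[0.877, 0.003, -0.48], [0.48, 0.0, 0.877], [0.002, -1.0, -0.001]]
contact_force: [5.7, 0.4, 0.4]
gripper_width: 0.0215
```

Call:
{"name": "apply_moves", "arguments": {
  "moves": [
    [-1,1.8,0,0,0,0],
    [0,0,0,0,0,0]
  ]
}}

```text
clock: 13.68
ee_pos: [0.4776, -0.1025, 0.0442]
tcp_rot: [[0.877, 0.003, -0.48], [0.48, 0.0, 0.877], [0.002, -1.0, -0.001]]
contact_force: [6.0, 1.5, 0.6]
gripper_width: 0.0208
```

Call:
{"name": "apply_moves", "arguments": {
  "moves": [
    [-1,1.8,0,0,0,0],
    [0,0,0,0,0,0]
  ]
}}

```text
clock: 13.85
ee_pos: [0.477, -0.1014, 0.0442]
tcp_rot: [[0.878, 0.003, -0.48], [0.48, -0.001, 0.878], [0.002, -1.0, -0.002]]
contact_force: [7.0, -0.9, -1.1]
gripper_width: 0.0215
```

That's 11 mm back with only about 4 N of resistance, which is ambiguous because the fingers may be compliant. I'll compare the tray position in the images.

```bash
python3 - <<'E'
from plant import state,capture
from h import *
a=dict(np.load("l.npz"));c=capture("scene");np.savez("l3.npz",**c);t=capture("top");np.savez("t3.npz",**t)
for n,x in(("l2",a),("now",c)):
    print(n,blob(x,(0,0,140),(180,70,255),(262,225,296,290),.074))
print(blob(t,(0,0,140),(180,70,255),(290,240,345,330),.074))
print(state()["ee_pos"],state()["contact_force"])
cv2.imwrite("pics/t3.png",np.hstack([cv2.resize(q["img"][y:y+100,x:x+100,::-1],(400,400),interpolation=cv2.INTER_CUBIC) for q,x,y in((a,250,210),(c,250,210))]))
E
```

```text
l2 (array([278.90681004, 251.83154122]), array([267, 236,  24,  42, 279], dtype=int32), array([ 0.51964201, -0.07757063,  0.074     ]))
now (array([279.33986928, 251.10130719]), array([267, 234,  25,  42, 306], dtype=int32), array([ 0.51900684, -0.07543979,  0.074     ]))
(array([312.43370166, 252.89779006]), array([297, 244,  33,  17, 362], dtype=int32), array([0.57537908, 0.01088718, 0.074     ]))
[ 0.47700699 -0.10147173  0.04421578] [ 6.47680406 -1.81405151 -0.29923659]
```

View pics/t3.png

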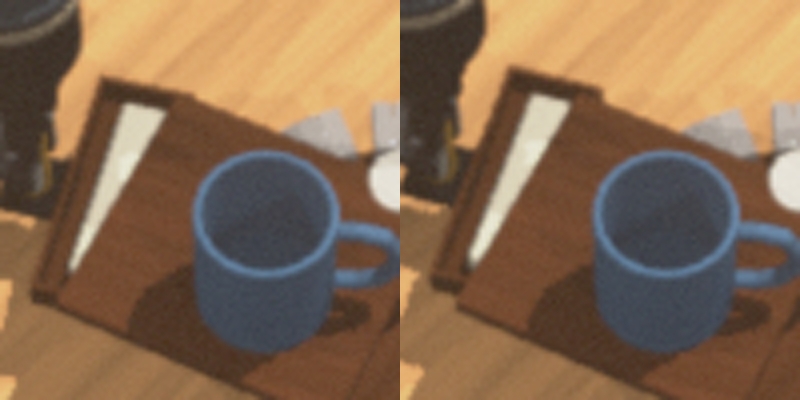

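Between the two halves the tray's corner moved about 2.5–3 px (6–7 mm), from (103,78) to (110,68). That is about the hole's ±0.02 rad of play. A slightly firmer pull back will decide it.

Call:
{"name": "apply_moves", "arguments": {
  "moves": [
    [-1,1.8,0,0,0,0],
    [-1,1.8,0,0,0,0],
    [0,0,0,0,0,0]
  ]
}}

```text
clock: 14.2
ee_pos: [0.4763, -0.0999, 0.0443]
tcp_rot: [[0.878, 0.005, -0.478], [0.478, -0.003, 0.878], [0.004, -1.0, -0.005]]
contact_force: [10.8, -10.4, -6.5]
gripper_width: 0.021
```

Blocked backward too: 14 N for a 4 mm command, with only 1.7 mm of motion. The pin is in the hole. Easing to the middle of the play, releasing and lifting.

Call:
{"name": "apply_moves", "arguments": {
  "moves": [
    [1.5,-2.7,0,0,0,0],
    [1.5,-2.7,0,0,0,0],
    [0.8,-1.5,0,0,0,0],
    [0,0,0,0,0,0]
  ]
}}

```text
clock: 14.53
ee_pos: [0.4782, -0.104, 0.0442]
tcp_rot: [[0.877, 0.002, -0.481], [0.481, 0.0, 0.877], [0.002, -1.0, -0.001]]
contact_force: [4.1, 3.0, 3.4]
gripper_width: 0.0213
```

Call:
{"name": "apply_moves", "arguments": {
  "moves": [
    [0,0,0,0,0,0],
    [0,0,0,0,0,0],
    [0,0,0,0,0,0],
    [0,0,0,0,0,0],
    [0,0,0,0,0,0],
    [0,0,0,0,0,0],
    [0,0,0,0,0,0],
    [0,0,0,0,0,0]
  ],
  "fingers": 0
}}

```text
clock: 15.2
ee_pos: [0.477, -0.1042, 0.0439]
tcp_rot: [[0.877, -0.0, -0.48], [0.48, -0.0, 0.877], [-0.0, -1.0, 0.0]]
contact_force: [0.3, 0.5, -0.2]
gripper_width: 0.0854
```

Call:
{"name": "apply_moves", "arguments": {
  "moves": [
    [0,0,10,0,0,0],
    [0,0,20,0,0,0],
    [0,0,20,0,0,0],
    [0,0,20,0,0,0],
    [0,0,20,0,0,0],
    [0,20,20,0,0,0],
    [0,30,10,0,0,0],
    [0,30,0,0,0,0],
    [0,30,0,0,0,0],
    [0,0,0,0,0,0]
  ]
}}

```text
clock: 16.03
ee_pos: [0.4773, 0.0121, 0.1646]
tcp_rot: [[0.874, 0.002, -0.486], [0.486, 0.003, 0.874], [0.003, -1.0, 0.002]]
contact_force: [-0.8, 0.6, 0.8]
gripper_width: 0.0854
```

Call:
{"name": "apply_moves", "arguments": {
  "moves": [
    [0,35,0,0,0,0],
    [0,35,0,0,0,0],
    [0,35,0,0,0,0],
    [0,35,0,0,0,0],
    [0,35,0,0,0,0],
    [0,30,0,0,0,0],
    [0,0,0,0,0,0]
  ]
}}

```text
clock: 16.62
ee_pos: [0.4762, 0.2181, 0.1641]
tcp_rot: [[0.873, 0.0, -0.487], [0.487, 0.004, 0.873], [0.002, -1.0, 0.004]]
contact_force: [-0.8, 0.6, -0.0]
gripper_width: 0.0857
```

```bash
python3 - <<'E'
from plant import state,capture
from h import *
s=state();print(s["clock"],s["ee_pos"],s["contact_force"],s["gripper_width"])
o=[]
for n,b in(("top",(230,170,410,310)),("scene",(230,180,410,320))):
    c=capture(n);np.savez(n+"4.npz",**c);o.append(cv2.resize(c["img"][b[1]:b[3],b[0]:b[2],::-1],(400,311),interpolation=cv2.INTER_CUBIC))
    bx=(260,250,330,330) if n=="top" else (250,180,330,290)
    print(n,blob(c,(15,120,90),(30,255,255),bx,.113))
    a=np.load(n+"0.npz")["img"].astype(int);d=np.abs(a-c["img"]).max(2)>50;print([ (k,int(d[y0:y1,x0:x1].sum())) for k,(x0,y0,x1,y1) in (dict(mug=(343,195,380,232),can=(155,280,185,308),clip=(145,205,190,245),lot=(445,278,485,305),mas=(458,195,485,265)) if n=="top" else {}).items()])
cv2.imwrite("pics/f4.png",np.hstack(o))
E
```

```text
16.6167 [0.47619304 0.21806561 0.16412032] [-0.75790885  0.64656751 -0.0336171 ] 0.08571222049492677
top (array([292.18244305, 292.1628044 ]), array([ 260,  250,   70,   80, 5092], dtype=int32), array([0.47255424, 0.06478466, 0.113     ]))
[('mug', 0), ('can', 282), ('clip', 0), ('lot', 0), ('mas', 0)]
scene (array([288.78716928, 208.9616015 ]), array([ 250,  180,   80,   76, 4271], dtype=int32), array([0.4720095 , 0.00848358, 0.113     ]))
[]
```

View pics/f4.png

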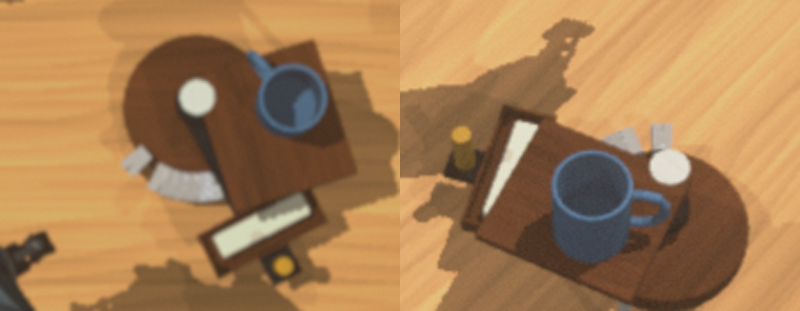

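The top crop shows the tray turned in under the shelf edge, with the handle at (284,266), the case lying in the tray and the mug unmoved. The canister region differs between pictures, probably because the arm is over it, so I'll check it in the scene view along with the handle angle.

```bash
python3 - <<'E'
from h import *
a=np.load("scene0.npz");c=np.load("scene4.npz")
t=np.load("top4.npz");p=ray(t,357.8,289.7,.115);print("handle",p,"r",np.hypot(*(p[:2]-[.675,-.0065])),"j",(np.degrees(np.arctan2(p[1]+.0065,p[0]-.675))%360-142.7)*np.pi/180)
d=(np.abs(a["img"].astype(int)-c["img"]).max(2)>50)
for k,(x0,y0,x1,y1) in dict(can=(375,122,405,160),clip=(425,150,465,195),lot=(145,305,185,355),mas=(165,370,245,435)).items():print(k,d[y0:y1,x0:x1].sum())
for f in(a,c):print(blob(f,(0,0,140),(180,40,255),(370,115,410,165),.07))
K,R,T=t["camera_matrix"],t["R"],t["t"]
print("top depth pt at canister px", [(R.T@(np.linalg.inv(K)@[169,293,1]*f["z_map"][293,169]-T)).round(3) for f in (np.load("top0.npz"),t)])
# visible knob / depth of tray rim heights in top
E
```

```text
handle [ 0.47631524 -0.10568228  0.115     ] r 0.2220647631108611 j 1.1140105587357503
can 0
clip 0
lot 0
mas 0
(array([389.24096386, 133.32128514]), array([380, 126,  20,  16, 249], dtype=int32), array([0.47964916, 0.39375653, 0.07      ]))
(array([389.31380753, 133.10460251]), array([380, 126,  19,  15, 239], dtype=int32), array([0.47931132, 0.39450513, 0.07      ]))
top depth pt at canister px [array([0.474, 0.393, 0.073]), array([0.486, 0.268, 0.585])]
```

The canister hasn't moved; the arm was just over it in the top view. The handle is at radius 0.222 m and j≈1.114. Handing in.

```bash
python3 -c "
from plant import job_done;print(job_done())"
```

```text
the job is handed in; nothing more can be done
None
```

The tray appears locked in the next hole at about 1.11 rad, and I have handed the job in at about 17 s on the robot's clock. I pulled the knob up, turned the tray to about 0.26 rad and let the knob go, so the pin rode on the plate. Then I took the brass handle and swung the tray in under the shelf until it stopped hard, released it and moved clear.

**Lock check:** the tray was blocked both ways, at about 17 N forward and 14 N backward. The travel between the two stops was about 0.05 rad at the gripper, more than the 0.04 I would expect from the hole's play. I put the difference down to give in the fingers.

**Other last checks:**
- The case lies in the tray.
- The mug, canister, clip stand, bottle and massager have not moved in the pictures.
- The gripper is open and clear of everything.

**Problems and gaps:**
- **Height reading:** the reported tool height was about 32 mm lower than the fingertips really were. My first attempt on the knob therefore closed just above it; I saw this in the depth data and corrected it.
- **Pin not seen:** the knob is hidden under the shelf, so I know the pin is down only from the two-way stop, not from a picture.

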